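Tumble, blow off and empty a batch of heel blocks

TASK

Push the blue catch tray fully home under the hexagonal drum, turn the drum by its red crank until its open port faces straight up, and load every loose heel block on the bench through the port. Then hold the green blow-off button fully down for 3 seconds and let it come up, and turn the drum over until the port faces straight down and all the blocks have dropped into the tray. Finally turn the drum back so that the port faces up, pull the tray fully out with the blocks lying in it, and leave the spools, jar and tin standing where they are.

Things in the scene. Friction and masses are not known exactly. Their poses are not given: they have to be found in the camera images.
- cradle: Fixed grey cradle that carries the drum: base plate 220 (x) x 250 (y) x 8 mm, two end posts (12 mm thick in x, 70 mm wide, top at 243 mm) at x = -90 and +90 mm, clear guards at y = -114 and +114 mm (125 to 190 mm up). Origin on the table under the drum's middle; its x is the drum's axis (the crank is on the -x end, nearest the robot), z up. Yaw within 0.12 rad of the world axes.
- drum (a joint): Drum angle in rad about the cradle's +x, which runs 215 mm above the table: 0 = port straight up, 1.57 = port faces the cradle's -y, 3.14 = port straight down; limits -0.3 and 3.45. It starts 0.3 to 0.8. Plain friction (about 0.35 N m, some 6 N at the crank) holds it wherever it is left.
- drum_centre (a point): Centre of the plywood hexagonal drum, on its axis; z points out through the port. Inside 140 mm long, 170 mm across flats, with a 20 mm ridge opposite the port; end discs 212 mm in diameter. The port is 140 mm (along the axis) x 128 mm, edged by two yellow rods, 280 mm above the table when it faces up (the discs reach 321 mm). Blocks that stick when it faces down come out if the drum is rocked.
- crank_grip (a point): Middle of the red crank grip: a round sleeve 18 mm in diameter and 80 mm long, parallel to the drum axis, spinning freely on its pin. It is 155 mm from the drum centre along the cradle's -x and 60 mm from the axis, on the cradle's +y side at drum angle 0, straight above the axis at 1.57, on the -y side at 3.14. Its free end points at the robot; the crank arm is 45 mm behind this point, the cradle's post 59 mm.
- tray (a joint): How far the tray is pulled out, in m, along the cradle's -y: 0 = fully home under the drum, 0.2 = fully out. It starts 0.10 to 0.17; about 1.5 N of friction.
- tray_in (a point): Centre of the inner floor of the blue tray, 14 mm above the table. Inside 148 (x) x 192 (y) mm, walls 4 mm thick and 60 mm high, axes as the cradle's. It slides 2 mm above the base plate.
- tray_handle (a point): On the axis of the tray's upright black handle post, 20 mm in diameter, 90 mm above the table; the post runs from 26 to 111 mm above the table and stands 175 mm from the tray's centre along the cradle's -y.
- blow (a joint): Travel of the green blow-off button in m: 0 = up, 0.008 = fully down; spring, 6 N at the bottom.
- blow_top (a point): Top centre of the green push button (40 mm in diameter, presses straight down), in a black housing on a yellow control box 110 x 100 x 50 mm fixed to the table.
- heel1_centre (a point): D-shaped heel block of pale beech with a thin yellow rubber face on top, 70 long (x, round end to +x) x 46 wide (y) x 30 high mm, 50 to 100 g, lying flat on the table at the start; this point is its centre, 15 mm up. Two to four of the four blocks are there; the others are absent (None).
- heel2_centre (a point): D-shaped heel block of pale beech with a thin yellow rubber face on top, 70 long (x, round end to +x) x 46 wide (y) x 30 high mm, 50 to 100 g, lying flat on the table at the start; this point is its centre, 15 mm up. Two to four of the four blocks are there; the others are absent (None).
- heel3_centre (a point): D-shaped heel block of pale beech with a thin yellow rubber face on top, 70 long (x, round end to +x) x 46 wide (y) x 30 high mm, 50 to 100 g, lying flat on the table at the start; this point is its centre, 15 mm up. Two to four of the four blocks are there; the others are absent (None).
- heel4_centre (a point): D-shaped heel block of pale beech with a thin yellow rubber face on top, 70 long (x, round end to +x) x 46 wide (y) x 30 high mm, 50 to 100 g, lying flat on the table at the start; this point is its centre, 15 mm up. Two to four of the four blocks are there; the others are absent (None).
- spool_tan: Thread spool, brown, 42 mm in diameter, 55 mm high, standing among the blocks; leave alone. Origin under it.
- spool_red: Thread spool, red, same size; leave alone.
- glue: Glue jar, 68 mm in diameter, 85 mm high; leave alone.
- wax: Wax tin, 80 mm in diameter, 50 mm high; leave alone.
Not all that is in view belongs to the job. What is shaped like the part that bears heel1_centre but purple or turquoise is not meant.

How it is judged:
By the outcome, as a careful person would: the job done as asked, in the order asked, and still so for the second after the job is handed in, with the robot touching nothing.
Of heel1, heel2, heel3, heel4 only 2 to 4 are there at a start; the rules pass over those that are not, and their reading is None.
At some moment in a run one of heel1, heel2, heel3, heel4 may be knocked a few centimetres aside while the robot is not near it.
Once in a run the grip may slacken for a moment while it holds something.
It also fails if it takes over 210 s, if anything falls off the work surface, if the arm or the gripper's body presses on something with over 40 N, if the wrist force passes 120 N, or if a joint passes its speed limit or range.

ROBOT

A 7-joint arm with a two-finger parallel gripper is mounted at the origin on the work surface. World frame = base frame: x ahead of the robot, y to its left, z up, the work surface at z = 0. Lengths are in mm, angles in rad, forces in N, time in s.
With the tool pointing down it reaches from about 350 to 900 mm from the base axis. Payload 8.1 kg.
Tool frame: the origin (TCP) lies at the very end of the fingers, on their centre line; the grasp point (between the pads) lies 19 mm behind it (bot.grasp_offset is the distance from the TCP to the grasp point, in mm); z points along the fingers, y is the line along which they close (so a half turn about z gives the same grasp; the last joint's range is limited). The gripper opens to 85 mm and grips with 20 to 120 N. Pads are 22 mm wide; open, the fingers measure 114 mm over their backs; the gripper's body (76 mm by 85 mm) begins 54 mm behind the grasp point. The pads swing forward as they close: fully open they stand 13 mm farther back than shut.
Start: joints at [-1.381, 0.434, 0.025, 1.573, -0.012, 1.134, -0.075], TCP at [180.424, 598.405, 231.323] pointing down, gripper open.
Joint ranges: [-2.62, 2.62], [-0.44, 2.09], [-1.27, 1.32], [0.08, 2.57], [-1.32, 4.46], [0.12, 2], [-2.74, 2.74]. Speed limits (rad/s): [2.22, 2.22, 3.01, 3.01, 3.14, 3.14, 3.14].

INTERFACE

Orientations are given as a unit quaternion [x, y, z, w].
In Python, from rig import bot, read_camera, camera_model, hand_in gives the robot as it stands. The module is installed in compiled form; this text tells all that it offers.
- The arm moves only by the shell command python3 -m inch 'ROWS' [OPENING] [FORCE]. ROWS is JSON, a list that holds one entry, the list of rows, each a list of 4 numbers: the shift along the tool's x, y, z in mm, then the turn about the tool's z in degrees. A call has 1 to 12 rows; each row is the pose to reach, as a shift and turn from the pose commanded when the call began, along the tool's axes at that moment; what a row does not reach only later rows make up. A row lasts 1/12 s, in which the tool goes at most 41.7 mm and 7.16 degrees, less where a joint would pass 70% of its speed; a pose out of reach is approached as far as the arm can. A call with a gripper value outside its range is refused whole. OPENING is the opening, from 0 (shut) to 1 (fully open), set as the call begins (- or left out, the last holds). The fingers move at their own pace and stop on an object; FORCE is the grip in N (left out, the last holds). Time passes only in rows, so rows that repeat a pose let the fingers close. It gives the time, the measured TCP pose, the force, the opening and the grip force at its end, in the units of the state.
- bot.state(): the state, without advancing time (a new reading comes with each control period).
- read_camera(name): name is "side" or "top"; returns the picture (420x560x3 uint8, red, green, blue); there is no depth.
- camera_model(name): a dict with "fx", "fy", "cx", "cy" (pixels), "R" (3x3) and "t" (3): a world point X has camera coordinates R X + t. Camera axes: x right, y down, z forward; pixel columns grow to the right and rows downward; lengths in mm; the calibration is good to about 2 mm. A picture is of the moment at which its call begins. camera_model takes no time and is no camera call.
- hand_in(): hands the job in; it is judged then, once.
The state is a dict: "t": time; "q": joint angles; "qvel": joint speeds; "joint_efforts": joint torques, N m; "ee_pos": TCP position; "orientation": TCP orientation; "force": force on the tool from outside, world axes, zero at the start; "moment": the same for the moment, N m; "gripper_width": opening from 0.0 (shut) to 1.0 (fully open); "gripper_force": force on a finger pad.
Only numpy, scipy, OpenCV 4.12 (cv2) and the standard library are available. Lean on these libraries where they do the work, as an engineer would, in place of code of your own. Each camera call takes 0.05 s, during which the arm holds its last target. There are 200 camera calls.

## Working session

There is one attempt and no reset: what is moved stays moved. The work goes in short steps, Python scripts to look and compute and a shell command to move; the robot and the scene stay as the last step left them, time stands still between calls to the robot, and variables do not carry over. Pictures are saved under pics/ and viewed, at most 14 in all, crops included, and the job is handed in when it is done.

```bash
mkdir -p pics; cat > h.py <<'E'
import numpy as np, cv2
from rig import bot, read_camera, camera_model
def proj(n,X):
    m=camera_model(n); c=np.array(m["R"])@np.array(X,float)+np.array(m["t"]).ravel()
    return m["fx"]*c[0]/c[2]+m["cx"], m["fy"]*c[1]/c[2]+m["cy"]
def ray(n,u,v):
    m=camera_model(n); R=np.array(m["R"]); t=np.array(m["t"]).ravel()
    return -R.T@t, R.T@np.array([(u-m["cx"])/m["fx"],(v-m["cy"])/m["fy"],1])
def onz(n,u,v,z):
    o,d=ray(n,u,v); return o+d*(z-o[2])/d[2]
def save(n,f,crop=None,s=1):
    im=read_camera(n)
    c=im if crop is None else im[crop[1]:crop[3],crop[0]:crop[2]]
    cv2.imwrite(f,cv2.resize(c,None,fx=s,fy=s,interpolation=cv2.INTER_CUBIC)[:,:,::-1]); return im
E
python3 - <<'E'
from h import *
for n in("top","side"):
    im=save(n,f"pics/{n}0.png",s=1.42); np.save(n+"0.npy",im)
    m=camera_model(n); print(n,np.round(m["R"],3).tolist(),m["t"],m["fx"],ray(n,0,0)[0])
s=bot.state(); print(s["t"],s["ee_pos"],s["orientation"],bot.grasp_offset)
E
```

```text
top [[0.006, -1.0, 0.01], [-0.985, -0.007, -0.17], [0.17, -0.009, -0.985]] [ -20.61498822  516.97649215 1229.59021185] 417.5333995356334 [ 300.80818182   -5.46146044 1299.64086211]
side [[0.949, -0.315, -0.024], [-0.168, -0.441, -0.881], [0.267, 0.84, -0.472]] [-473.5202976   221.12640267 1245.9239251 ] 414.3187703667991 [  153.86291974 -1098.44410595   771.48657369]
0.1 [180.33222321 597.95701018 230.62152671] [ 1.45916230e-01  9.89296712e-01 -6.85281139e-04 -2.80543987e-05] 18.700000000000003
```

View pics/top0.png

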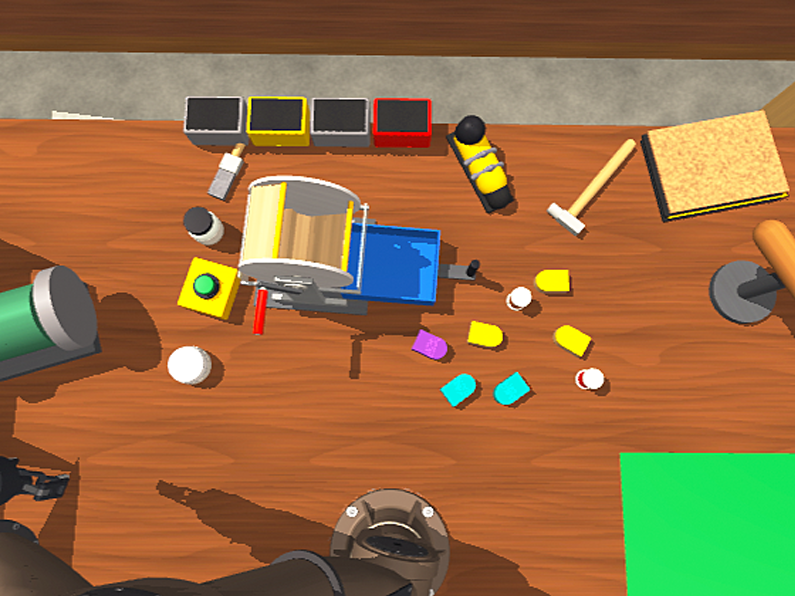

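View pics/side0.png

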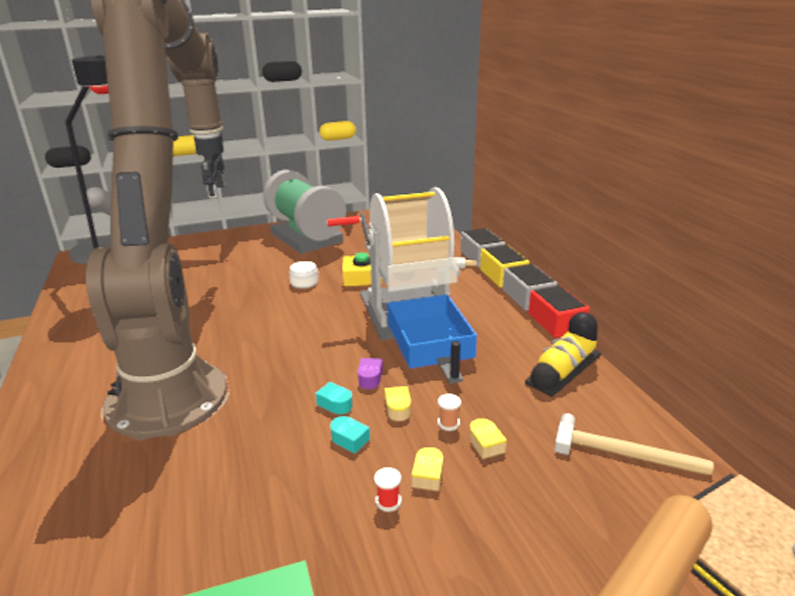

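```bash
cat >> h.py <<'E'
HSV={"yellow":((22,120,120),(34,255,255)),"red":((0,190,90),(6,255,255)),"green":((50,150,60),(75,255,255)),"blue":((100,150,60),(118,255,255))}
def blobs(im,c,amin=60):
    h=cv2.cvtColor(im,cv2.COLOR_RGB2HSV); m=cv2.inRange(h,*HSV[c])
    if c=="red": m|=cv2.inRange(h,(174,190,90),(180,255,255))
    cs,_=cv2.findContours(m,cv2.RETR_EXTERNAL,cv2.CHAIN_APPROX_NONE)
    return [x for x in cs if cv2.contourArea(x)>amin]
def cen(c):
    m=cv2.moments(c); return m["m10"]/m["m00"],m["m01"]/m["m00"]
def tri(a,b):
    (o1,d1),(o2,d2)=ray("top",*a),ray("side",*b)
    A=np.c_[d1,-d2]; s=np.linalg.lstsq(A,o2-o1,rcond=None)[0]
    p,q=o1+s[0]*d1,o2+s[1]*d2; return (p+q)/2,np.linalg.norm(p-q)
def rect(c,z,n="top"):
    P=np.array([onz(n,*p[0],z)[:2] for p in c],np.float32); (cx,cy),(w,h),a=cv2.minAreaRect(P)
    if w<h: w,h,a=h,w,a+90
    return np.round([cx,cy,w,h,(a+90)%180-90],1)
E
python3 - <<'E'
from h import *
T,S=np.load("top0.npy"),np.load("side0.npy")
for c,z in(("yellow",30),("red",240),("green",70),("blue",70)):
    for n,I in(("top",T),("side",S)):
        for b in blobs(I,c,40):
            u=cen(b)
            if n=="top" and u[1]>330: continue
            print(c,n,np.round(u,1),cv2.contourArea(b),rect(b,z,n) if n=="top" else "")
E
```

```text
yellow top [402.7 238.8] 310.5 [ 441.9 -387.8   71.4   47.6   61.3]
yellow top [341.2 235.2] 306.5 [ 449.9 -203.    71.8   47.    77.8]
yellow top [389.1 197.1] 295.5 [ 571.  -351.4   72.4   44.5  -89.6]
yellow top [145.6 201.7] 1088.5 [550.9 401.9 110.1 101.2 -15.7]
yellow top [243.9 167.2] 123.0 [667.9 100.5 157.2  11.6  -4.3]
yellow top [513.4 144.5] 67.0 [ 744.5 -753.6  280.2    7.1  -78.1]
yellow top [195.9 155.4] 141.0 [702.5 252.4 171.5  11.8  -4.3]
yellow top [345.7 126.9] 250.0 [ 799.5 -221.9   68.1   47.2  -64.2]
yellow top [339.3 114.6] 136.0 [ 840.9 -202.6   68.5   28.3  -62. ]
yellow top [519.9 114.9] 61.0 [ 847.7 -783.    98.9   48.    74.8]
yellow top [332.2 104. ] 170.5 [ 889.1 -179.8   69.7   59.3  -65.6]
yellow top [195.7  85. ] 1416.0 [938.3 264.1 142.9 118.4 -89.4]
yellow side [501.6 408.5] 104.0 
yellow side [301.1 327.4] 264.0 
yellow side [342.6 304.6] 329.0 
yellow side [279.8 280. ] 249.0 
yellow side [392.5 254.1] 267.5 
yellow side [401.8 246.1] 88.5 
yellow side [410.4 241. ] 116.5 
yellow side [249.8 191.8] 274.5 
yellow side [348.6 187.6] 286.5 
yellow side [295.2 169.3] 66.5 
yellow side [287.4 137.6] 71.0 
yellow side [129.6 102.1] 177.5 
yellow side [237.2  91.5] 257.5 
red top [182.9 219.7] 173.0 [464.1 236.2  80.7  18.3  -5. ]
red top [282.8  86.2] 1341.5 [832.5 -17.3 112.   98.9 -89.4]
red side [272.8 349.9] 125.5 
red side [386.8 222.4] 464.5 
green top [143.9 200.2] 123.5 [546.2 395.4  39.5  37.6  47.6]
blue top [281.4 186.6] 2727.5 [595.8   1.6 199.2 165.5  85.6]
blue top [249.2 177.9] 239.0 [612.6  86.6 145.   33.1  -3. ]
blue side [302.3 231.8] 2095.0
```

```bash
python3 - <<'E'
from h import *
T,S=np.load("top0.npy"),np.load("side0.npy")
a=cv2.resize(T[115:250,120:440],None,fx=2.5,fy=2.5,interpolation=2)[:,:,::-1]
b=cv2.resize(S[120:290,220:385],(250*165//170*1,250),interpolation=2)[:,:,::-1]
c=np.zeros((250,800,3),np.uint8);c[:,:b.shape[1]]=b
d=cv2.resize(S[250:360,215:365],(340,250),interpolation=2)[:,:,::-1];c[:,300:640]=d
cv2.imwrite("pics/crop0.png",np.vstack([a,c]))
print(a.shape,b.shape)
E
```

```text
(338, 800, 3) (250, 242, 3)
```

View pics/crop0.png

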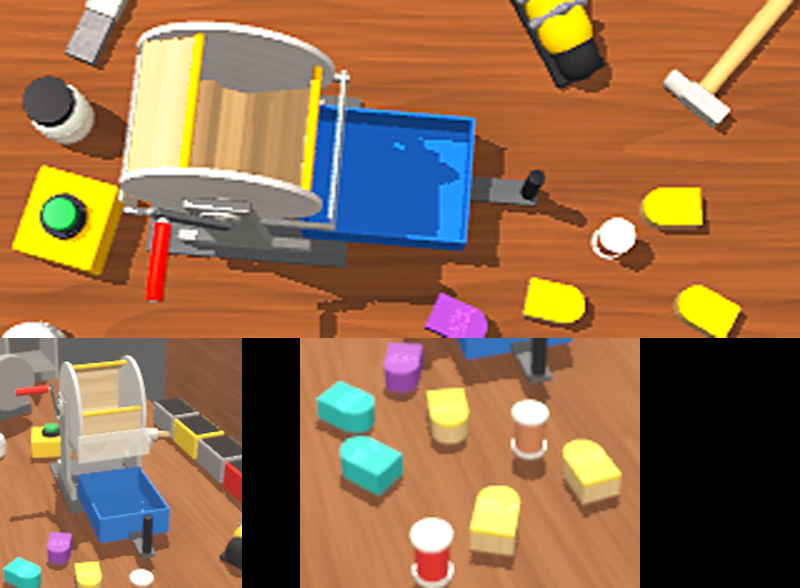

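```bash
python3 - <<'E'
from h import *
T,S=np.load("top0.npy"),np.load("side0.npy")
HSV["red"]=((0,150,60),(8,255,255))
g=[b for b in blobs(S,"red",20) if cen(b)[1]<180]; print([(cen(b),cv2.contourArea(b)) for b in g])
b=min(g,key=lambda b:abs(cen(b)[0]-242))
G,e=tri((182.9,219.7),cen(b)); print("grip",G,e)
print("rod front",tri((243.9,167.2),(295.2,169.3)),"rod back",tri((195.9,155.4),(287.4,137.6)))
print("btn",tri((143.9,200.2),tuple(cen(max([b for b in blobs(S,'green',10) if cen(b)[1]<250],key=cv2.contourArea)))))
print("handle top",onz("top",334.8,184.6,111),tri((334.8,184.6),(321,241)))
for z in(215,230,240,250): print(z,onz("top",182.9,219.7,z))
for n,u in(("spool_tan",(365.6,209.5)),("spool_red",(415.5,267))): print(n,onz("top",*u,55))
E
```

```text
[((242.39858906525572, 155.24514991181658), 94.5), ((70.0675105485232, 62.79746835443038), 39.5)]
grip [463.75190745 233.92208198 248.95348428] 4.676027845501267
rod front (array([605.60182795,  83.56186094, 233.36300658]), np.float64(1.082419417839109)) rod back (array([617.05915513, 196.1805805 , 304.79328502]), np.float64(6.415757271536982))Traceback (most recent call last):
  File "<stdin>", line 8, in <module>
ValueError: max() iterable argument is empty
```

```bash
cat >> h.py <<'E'
yaw=np.radians(-4.4); X=np.array([np.cos(yaw),np.sin(yaw)]); Y=np.array([-np.sin(yaw),np.cos(yaw)]); O=np.array([614.2,172.8])
def cr(x,y): return O+x*X+y*Y   # cradle -> world
def tocr(p): d=np.array(p[:2])-O; return d@X,d@Y
def go(px,py,pz,ang=None):
    """rows' shift (tool axes) and turn (deg) to bring the TCP to world px,py,pz with tool-y (closing line) at world angle ang deg (mod 180)"""
    s=bot.state(); from scipy.spatial.transform import Rotation as Ro
    R=Ro.from_quat(s["orientation"]).as_matrix(); d=R.T@(np.array([px,py,pz])-s["ee_pos"])
    cur=np.degrees(np.arctan2(R[1,1],R[0,1])); t=None
    if ang is not None: t=round((-(ang-cur)+90)%180-90,1)
    print("now",np.round(s["ee_pos"],1),"yang",round(cur,1),"q7",round(s["q"][6],2),"-> shift",np.round(d,1),"turn",t)
E
python3 - <<'E'
from h import *
T,S=np.load("top0.npy"),np.load("side0.npy")
h=onz("top",334.8,184.6,111); print("handle top",h,tocr(h),tri((334.8,184.6),(321,241)))
print("btn",onz("top",143.9,200.2,70),tri((143.9,200.2),(254.5,182)))
for n,u in(("spool_tan",(365.6,209.5)),("spool_red",(415.5,267))): print(n,onz("top",*u,55))
d=-175-tocr(h)[1]
print("d",-d-0)
p=cr(0,tocr(h)[1]); go(*p,180,85.6); go(*p,76,85.6)
E
```

```text
handle top [ 589.59175421 -172.94823073  111.        ] (np.float64(1.9897490484313283), np.float64(-346.61714572861075)) (array([ 588.93844393, -172.69769097,  111.87227214]), np.float64(0.8867480050860769))
btn [546.98951083 394.27923564  70.        ] (array([548.19783393, 396.80105398,  62.38929812]), np.float64(0.6316930207631799))
spool_tan [ 526.35877515 -273.19323774   55.        ]
spool_red [ 354.01568659 -416.63690479   55.        ]
d -171.61714572861075
now [180.3 598.  230.6] yang 73.2 q7 -0.08 -> shift [-612.4 -620.3   51.6] turn -12.4
now [180.3 598.  230.6] yang 73.2 q7 -0.08 -> shift [-612.4 -620.1  155.6] turn -12.4
```

```bash
python3 -m inch '[[[0,0,-40,0],[0,0,-80,0],[0,0,-120,0],[-40,-40,-120,-6],[-80,-80,-120,-12.4],[-100,-110,-120,-12.4],[-110,-150,-120,-12.4],[-120,-190,-120,-12.4],[-130,-230,-120,-12.4],[-145,-270,-120,-12.4],[-160,-305,-120,-12.4],[-180,-340,-120,-12.4]]]' 1 40
python3 -c "
from h import *
go(*cr(0,-346.6),180,85.6)"
```

```text
t: 1.1
ee_pos: [250.7, 235.3, 351.0]
orientation: [0.038, 0.999, -0.0, -0.0]
force: [1.9, -0.6, -0.1]
gripper_width: 0.998
gripper_force: 0.0
now [250.7 235.3 351. ] yang 85.7 q7 0.56 -> shift [-366.9 -381.5  170.8] turn 0.1
```

```bash
python3 -m inch '[[[-10,-40,0,0],[-20,-80,0,0],[-40,-117,0,0],[-65,-150,0,0],[-90,-183,0,0],[-115,-215,0,0],[-145,-243,0,0],[-175,-270,0,0],[-205,-297,0,0],[-235,-320,0,0],[-265,-345,0,0],[-295,-370,0,0]]]'
python3 -m inch '[[[-36,-6,20,0],[-70,-12,40,0],[-70,-12,80,0],[-70,-12,120,0],[-70,-12,150,0],[-70,-12,150,0],[-70,-12,150,0]]]'
python3 - <<'E'
from h import *
go(*cr(0,-346.6),76,85.6)
im=save("top","pics/a1.png",(280,130,420,235),4)
E
```

```text
t: 2.1
ee_pos: [519.0, -154.6, 350.9]
orientation: [0.037, 0.999, -0.0, 0.0]
force: [-0.9, 0.7, 0.8]
gripper_width: 0.999
gripper_force: 0.0
t: 2.68
ee_pos: [585.5, -171.0, 200.6]
orientation: [0.038, 0.999, 0.0, -0.002]
force: [0.6, 0.3, 1.2]
gripper_width: 1.0
gripper_force: 0.0
now [ 585.5 -171.   200.6] yang 85.6 q7 2.14 -> shift [ -2.6  -1.7 124.6] turn 0.0
```

View pics/a1.png

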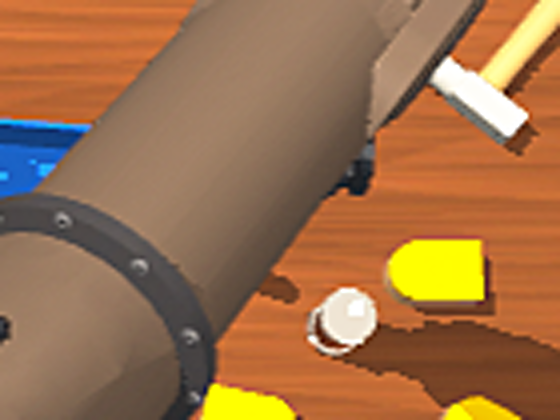

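```bash
python3 -m inch '[[[-3,-2,40,0],[-3,-2,80,0],[-3,-2,118,0],[-3,-2,118,0],[-3,-2,118,0]]]'
python3 -m inch '[[[0,0,0,0],[0,0,0,0],[0,0,0,0],[0,0,0,0],[0,0,0,0],[0,0,0,0]]]' 0 60
```

```text
t: 3.15
ee_pos: [589.7, -173.6, 84.7]
orientation: [0.038, 0.999, 0.0, 0.0]
force: [0.1, -1.3, 0.9]
gripper_width: 1.001
gripper_force: 0.0
t: 3.65
ee_pos: [589.6, -173.5, 84.4]
orientation: [0.038, 0.999, 0.0, 0.001]
force: [-0.7, 1.7, 7.8]
gripper_width: 0.212
gripper_force: 58.3
```

```bash
python3 -m inch '[[[0,10,0,0],[0,25,0,0],[0,40,0,0],[0,57,0,0],[0,74,0,0],[0,91,0,0],[0,108,0,0],[0,125,0,0],[0,140,0,0],[0,152,0,0],[0,162,0,0],[0,167,0,0]]]'
python3 -m inch '[[[0,1,0,0],[0,2,0,0],[0,3,0,0],[0,4,0,0],[0,5,0,0],[0,6,0,0],[0,6,0,0]]]'
python3 -c "
from h import *
print(tocr(bot.state()['ee_pos']))"
```

```text
t: 4.65
ee_pos: [602.1, -7.9, 84.4]
orientation: [0.038, 0.999, -0.001, 0.001]
force: [-4.2, -21.3, 5.5]
gripper_width: 0.213
gripper_force: 60.3
t: 5.23
ee_pos: [602.1, -8.4, 84.4]
orientation: [0.041, 0.999, -0.004, 0.001]
force: [2.2, -22.6, 1.1]
gripper_width: 0.209
gripper_force: 63.5
(np.float64(1.8776281353454396), np.float64(-181.545889429709))
```

```bash
python3 -m inch '[[[0,0,0,0],[0,0,0,0],[0,0,0,0],[0,0,0,0]]]' 0.7
python3 -c "
from h import *
s=bot.state();print(tocr(s['ee_pos']),s['force'])
im=save('side','pics/b1.png',(220,90,400,260),4);np.save('b1.npy',im)"
```

```text
t: 5.57
ee_pos: [601.0, -12.7, 84.1]
orientation: [0.044, 0.999, -0.006, 0.001]
force: [-8.0, -35.3, 6.7]
gripper_width: 0.698
gripper_force: 0.0
(np.float64(1.0291048416291264), np.float64(-185.97767420562002)) [ -8.01343489 -35.33193733   6.72972635]
```

View pics/b1.png

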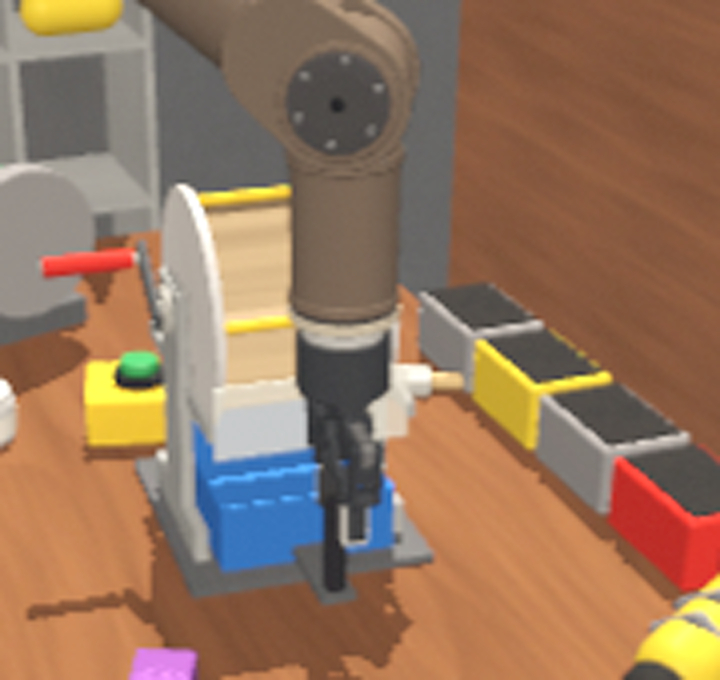

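```bash
python3 -m inch '[[[0,-8,0,0],[0,-16,0,0],[0,-16,0,0],[0,-16,-30,0],[0,-16,-60,0],[0,-40,-60,0],[0,-60,-60,0],[0,-60,-60,0],[0,-60,-60,0]]]' 0.6
python3 -m inch '[[[0,0,20,0],[0,0,60,0],[0,0,75,0],[0,0,75,0]]]' 0
python3 -c "
from h import *
s=bot.state();print(tocr(s['ee_pos']),s['force'])
im=save('side','pics/b2.png',(270,150,380,260),4)
go(*cr(1,-200),60,85.6)"
```

```text
t: 6.37
ee_pos: [597.7, -60.8, 143.5]
orientation: [0.039, 0.999, 0.0, 0.0]
force: [1.2, 0.2, 0.8]
gripper_width: 0.601
gripper_force: 0.0
t: 6.7
ee_pos: [595.4, -57.9, 64.4]
orientation: [0.037, 0.999, 0.001, -0.003]
force: [-0.7, 0.5, -0.8]
gripper_width: 0.034
gripper_force: 0.0
(np.float64(-1.0468779316114718), np.float64(-231.50147131081215)) [-0.68708093  0.50528716 -0.8169658 ]
now [596.6 -58.9  66.6] yang 85.7 q7 2.09 -> shift [-0.8 32.3  6.6] turn 0.1
```

View pics/b2.png

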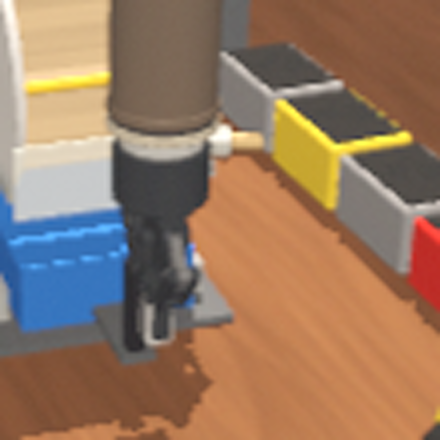

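```bash
for i in 1; do python3 -m inch '[[[-1,10,6,0],[-1,20,6,0],[-1,26,6,0],[-1,30,6,0],[-1,34,6,0],[-1,37,6,0],[-1,40,6,0],[-1,42,6,0],[-1,42,6,0]]]'; done
python3 -c "
from h import *
s=bot.state();print(tocr(s['ee_pos']),s['force'])"
```

```text
t: 7.5
ee_pos: [608.8, -32.1, 69.0]
orientation: [0.043, 0.999, -0.007, 0.009]
force: [6.5, -36.5, 21.0]
gripper_width: 0.001
gripper_force: 17.9
(np.float64(10.378137005241909), np.float64(-204.74054825208427)) [  6.45374192 -36.50160762  21.0339281 ]
```

```bash
python3 -m inch '[[[0,-20,0,0],[0,-20,0,0],[0,-20,0,0]]]'; python3 - <<'E'
from h import *
for u in((328,228.3),(269.3,238.3),(254.3,205.5)):
    p=onz("side",*u,8); print(np.round(p,1),np.round(tocr(p),1))
# top corners from crop0: near edge right end (345,263), guard/plate
p=onz("top",120+347/2.5,115+264/2.5,8); print(np.round(p,1),np.round(tocr(p),1))
p=onz("top",120+363/2.5,115+100/2.5,8); print(np.round(p,1),np.round(tocr(p),1))
E
```

```text
t: 7.75
ee_pos: [608.0, -40.8, 67.9]
orientation: [0.039, 0.999, -0.001, 0.008]
force: [10.3, -2.4, 20.9]
gripper_width: -0.003
gripper_force: 10.8
[713.7  39.8   8. ] [ 109.4 -124.9]
[498.7  50.    8. ] [-105.7 -131.3]
[516.5 298.9   8. ] [-107.1  118.3]
[497.1  52.4   8. ] [-107.5 -129. ]
[710.5  35.    8. ] [ 106.6 -130. ]
```

```bash
sed -i 's/O=np.array(\[614.2,172.8\])/O=np.array([614.8,167.8])/' h.py; python3 -m inch '[[[0,-8,-15,0],[0,-20,-40,0],[0,-30,-80,0],[0,-30,-120,0],[0,-30,-120,0],[0,-30,-120,0]]]'
python3 - <<'E'
from h import *
im=save('side','pics/b3.png',(220,130,400,260),4)
t=np.radians(32); 
s=bot.state(); print(s["force"])
HSV["red"]=((0,150,60),(8,255,255))
g=[b for b in blobs(im,"red",20) if cen(b)[1]<180]; print([(cen(b),cv2.contourArea(b)) for b in g])
print(proj("side",[*cr(-155,60*np.cos(t)),215+60*np.sin(t)]),proj("top",[*cr(-155,60*np.cos(t)),215+60*np.sin(t)]))
go(*cr(-330,40),300,85.6); go(*cr(-165,60*np.cos(t)),300,85.6)
E
```

```text
t: 8.25
ee_pos: [600.5, -68.1, 186.0]
orientation: [0.038, 0.999, 0.001, 0.003]
force: [-0.2, -0.3, -0.2]
gripper_width: -0.002
gripper_force: 0.0
[ 0.02648952  0.80049916 -0.64177399]
[((242.3058608058608, 155.32417582417582), 91.0), ((80.02027883396704, 61.81368821292776), 131.5)]
(np.float64(242.13898785703066), np.float64(156.26088160089566)) (np.float64(184.6632535417716), np.float64(218.78049465081477))
now [599.3 -67.4 184. ] yang 85.7 q7 1.99 -> shift [ 331.7  276.5 -116.7] turn 0.1
now [599.3 -67.4 184. ] yang 85.7 q7 1.99 -> shift [ 166.7  287.1 -116.1] turn 0.1
```

View pics/b3.png

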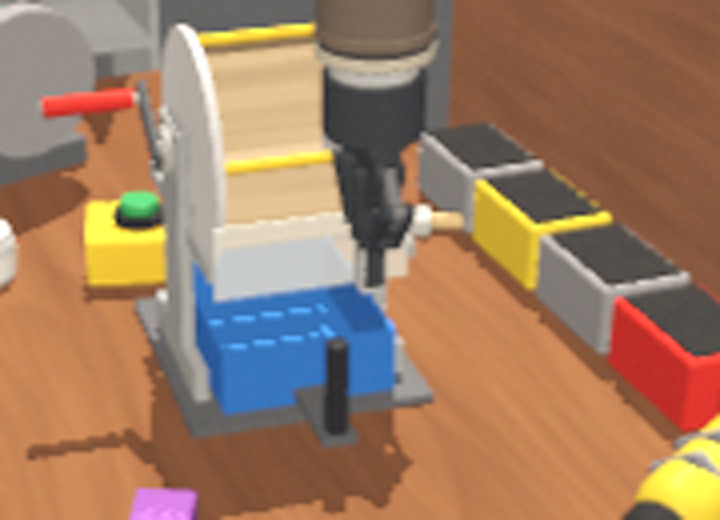

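```bash
python3 -m inch '[[[0,0,-40,0],[0,0,-80,0],[0,0,-120,0],[10,0,-160,0],[45,20,-165,0],[80,45,-165,0],[115,70,-165,0],[145,100,-165,0],[165,135,-165,0],[167,175,-165,0],[167,210,-165,0],[167,245,-165,0]]]' 1
python3 -m inch '[[[0,30,0,0],[0,43,0,0],[0,43,0,0],[0,43,0,0]]]'
python3 - <<'E'
from h import *
print("handle",tocr(onz("side",304.3,216.3,111)))
t=np.radians(32); go(*cr(-165,60*np.cos(t)+2),230,85.6)
im=read_camera("top"); HSV["red"]=((0,150,60),(8,255,255)); print([(cen(b),rect(b,247)) for b in blobs(im,"red",20)][:4])
E
```

```text
t: 9.3
ee_pos: [448.3, 192.7, 347.0]
orientation: [0.036, 0.999, 0.001, -0.001]
force: [0.7, 0.6, -0.0]
gripper_width: 1.006
gripper_force: 0.0
t: 9.63
ee_pos: [453.1, 231.2, 346.5]
orientation: [0.038, 0.999, -0.001, -0.0]
force: [0.8, -0.7, 0.3]
gripper_width: 1.001
gripper_force: 0.0
handle (np.float64(-1.9946606644043061), np.float64(-187.4670367190823))
now [453.1 231.2 346.5] yang 85.7 q7 1.13 -> shift [ -1.1   2.3 116.5] turn 0.1
[((182.01932367149757, 227.01771336553944), array([443.6, 236.4,  41.3,  20.2,  -4.5])), ((282.82971946588265, 85.99950998407448), array([829.1, -17.2, 111.3,  98.3, -89.4]))]
```

```bash
python3 -m inch '[[[0,2,40,0],[0,2,80,0],[0,2,115,0],[0,2,115,0],[0,2,115,0]]]'
python3 - <<'E'
from h import *
u=proj("top",[*cr(0,-175),111]);print(u, proj("top",[*cr(0,-175),26]))
im=read_camera("top");np.save("top1.npy",im); g=im.max(2); x,y=int(u[0]),int(u[1]); 
m=((g<50)*255).astype(np.uint8); m2=np.zeros_like(m); m2[y-20:y+20,x-20:x+25]=m[y-20:y+20,x-20:x+25]
for c in cv2.findContours(m2,0,1)[0]: print(cv2.boundingRect(c),cv2.contourArea(c))
T=np.load("top0.npy"); m=((T.max(2)<50)*255).astype(np.uint8); m3=np.zeros_like(m); m3[165:205,310:355]=m[165:205,310:355]
for c in cv2.findContours(m3,0,1)[0]: print("old",cv2.boundingRect(c),cv2.contourArea(c))
E
```

```text
t: 10.1
ee_pos: [453.2, 231.1, 232.2]
orientation: [0.04, 0.999, -0.001, -0.001]
force: [-0.4, -0.5, 1.1]
gripper_width: 1.0
gripper_force: 0.0
(np.float64(278.0145146100477), np.float64(180.23288106301894)) (np.float64(277.93932000998643), np.float64(186.91350817717358))
(277, 183, 7, 8) 29.5
old (322, 196, 1, 1) 0.0
old (329, 186, 8, 9) 28.0
```

```bash
python3 -m inch '[[[0,0,0,0],[0,0,0,0],[0,0,0,0],[0,0,0,0],[0,0,0,0],[0,0,0,0]]]' 0 60
python3 - <<'E'
from h import *
print(bot.state()["ee_pos"],tocr(bot.state()["ee_pos"]))
E
```

```text
t: 10.65
ee_pos: [454.1, 234.7, 233.0]
orientation: [0.038, 0.999, 0.001, 0.0]
force: [0.2, -0.8, 1.0]
gripper_width: 0.186
gripper_force: 58.4
[454.07804134 234.74851153 232.97970539] (np.float64(-165.38449596588686), np.float64(54.42076521629383))
```

```bash
python3 - <<'E'
from h import *
a=np.load("top1.npy")[135:245,170:300]; b=np.load("top0.npy")[135:245,215:345]
for im,k in((a,0),(b,0)):pass
o=np.vstack([cv2.resize(a,(650,550),interpolation=cv2.INTER_CUBIC)])
cv2.imwrite("pics/c1.png",o[:,:,::-1])
for y in(-175,-181,-187): print(y,[np.round(proj("top",[*cr(0,y),z]),1) for z in(26,111)])
for p in((-78,-100,72),(78,-100,72),(-110,-125,8),(110,-125,8)): print(p,np.round(proj("top",[*cr(*p[:2]),p[2]]),1))
E
```

```text
-175 [array([277.9, 186.9]), array([278. , 180.2])]
-181 [array([279.9, 187.1]), array([280.1, 180.4])]
-187 [array([281.8, 187.2]), array([282.1, 180.6])]
(-78, -100, 72) [250.8 206.7]
(78, -100, 72) [255.6 156.6]
(-110, -125, 8) [259.  221.1]
(110, -125, 8) [265.3 153.7]
```

View pics/c1.png

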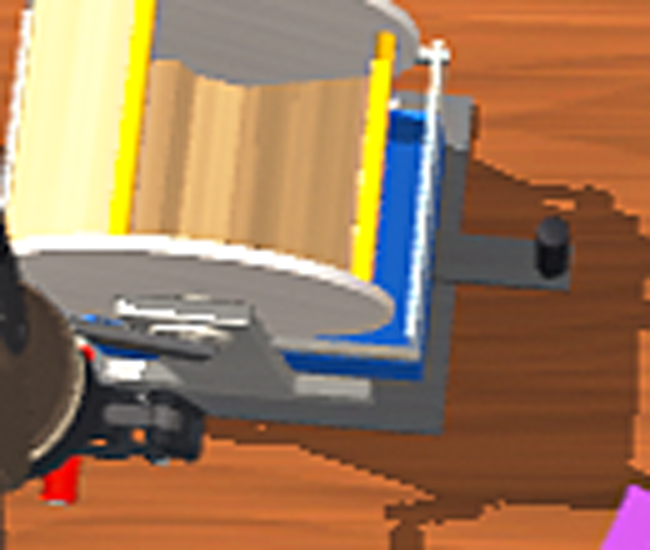

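```bash
python3 -m inch '[[[0,0,0,0],[0,0,0,0],[0,0,0,0],[0,0,-40,0],[0,0,-80,0],[0,0,-115,0],[0,0,-115,5],[0,0,-115,5],[0,0,-115,5]]]' 1
python3 - <<'E'
from h import *
go(*cr(0,-186),230,85.6-90)
E
```

```text
t: 11.4
ee_pos: [453.4, 232.9, 346.8]
orientation: [0.081, 0.997, -0.0, -0.0]
force: [-0.5, -0.7, -0.9]
gripper_width: 0.997
gripper_force: 0.0
now [453.4 232.9 346.8] yang 80.7 q7 1.06 -> shift [-185.6 -223.5  116.8] turn 85.1
```

```bash
python3 -m inch '[[[0,-30,-5,7],[-5,-68,-5,14],[-15,-105,-5,21],[-40,-135,-5,28],[-68,-162,-5,35],[-96,-190,-5,42],[-128,-215,-5,49],[-160,-224,-5,56],[-185.6,-224,-5,63],[-185.6,-224,30,70],[-185.6,-224,70,77],[-185.6,-224,110,84]]]'
python3 - <<'E'
from h import *
go(*cr(0,-183),78,85.6-90)
E
```

```text
t: 12.4
ee_pos: [600.0, -19.5, 234.5]
orientation: [0.729, 0.684, -0.001, 0.0]
force: [0.7, 1.2, -0.7]
gripper_width: 0.999
gripper_force: 0.0
now [600.  -19.5 234.5] yang -3.7 q7 0.49 -> shift [  5.1   0.6 156.5] turn 0.7
```

```bash
python3 -m inch '[[[4,0,40,0.7],[4,0,80,0.7],[4,0,120,0.7],[4,0,150,0.7],[4,0,150,0.7],[4,0,150,0.7]]]'
python3 -m inch '[[[0,0,0,0],[0,0,0,0],[0,0,0,0],[0,0,0,0],[0,0,0,0],[0,0,0,0]]]' 0 60
python3 -m inch '[[[2,0,0,0],[4,0,0,0],[6,0,0,0],[8,0,0,0],[10,0,0,0],[12,0,0,0],[12,0,0,0],[12,0,0,0]]]'
python3 - <<'E'
from h import *
print(tocr(bot.state()["ee_pos"]))
E
```

```text
t: 12.9
ee_pos: [598.8, -14.7, 85.7]
orientation: [0.732, 0.682, -0.002, -0.001]
force: [-0.0, 0.5, 0.7]
gripper_width: 0.998
gripper_force: 0.0
t: 13.4
ee_pos: [596.9, -14.1, 87.9]
orientation: [0.732, 0.681, -0.002, -0.003]
force: [-18.3, 2.5, 16.1]
gripper_width: 0.211
gripper_force: 58.2
t: 14.07
ee_pos: [597.3, -8.6, 88.0]
orientation: [0.734, 0.679, -0.004, 0.0]
force: [-16.1, -15.9, 10.6]
gripper_width: 0.214
gripper_force: 58.4
(np.float64(-3.9626313851070707), np.float64(-177.23196819793714))
```

```bash
python3 -m inch '[[[2,3,0,0],[4,3,0,0],[6,3,0,0],[6,3,0,0],[6,3,0,0]]]'
python3 - <<'E'
from h import *
print(tocr(bot.state()["ee_pos"]),bot.state()["force"])
E
```

```text
t: 14.48
ee_pos: [597.4, -8.6, 88.0]
orientation: [0.736, 0.677, -0.008, 0.001]
force: [-27.8, -31.4, 15.3]
gripper_width: 0.216
gripper_force: 59.1
(np.float64(-3.8660365909796366), np.float64(-177.1707895936685)) [-27.75386411 -31.42293823  15.269074  ]
```

```bash
python3 -m inch '[[[-12,-5,0,0],[-12,-5,0,0],[-12,-5,0,0],[-12,-5,-40,0],[-12,-5,-80,0],[-12,-5,-120,-7],[-12,-5,-160,-14],[-12,-5,-200,-21],[-12,-5,-240,-28],[-12,-5,-265,-35],[-12,-5,-265,-42],[-12,-5,-265,-49]]]' 1
python3 - <<'E'
from h import *
go(454,234,348,85.6)
E
```

```text
t: 15.48
ee_pos: [600.5, -7.1, 355.0]
orientation: [0.38, 0.925, 0.001, 0.002]
force: [-0.4, -0.4, -1.1]
gripper_width: 1.003
gripper_force: 0.0
now [600.5  -7.1 355. ] yang 45.4 q7 1.1 -> shift [273.6  68.7   6.5] turn -40.2
```

```bash
python3 -m inch '[[[38,10,0,-7],[76,20,0,-14],[114,29,0,-21],[152,38,0,-28],[190,48,0,-35],[228,57,0,-40.2],[260,66,0,-40.2],[273.6,68.7,0,-40.2],[273.6,68.7,40,-40.2],[273.6,68.7,80,-40.2],[273.6,68.7,121,-40.2],[273.6,68.7,121,-40.2]]]'
python3 -m inch '[[[0,0,0,0],[0,0,0,0],[0,0,0,0],[0,0,0,0],[0,0,0,0],[0,0,0,0],[0,0,0,0]]]' 0 60
python3 - <<'E'
from h import *
s=bot.state();print(s["ee_pos"],tocr(s["ee_pos"]),s["force"])
im=read_camera("top");np.save("top2.npy",im)
for y in blobs(im,"yellow",40): 
    u=cen(y); print(np.round(u,1),rect(y,30))
E
```

```text
t: 16.48
ee_pos: [450.3, 234.1, 225.8]
orientation: [0.042, 0.999, -0.003, -0.004]
force: [-2.0, 0.0, -0.5]
gripper_width: 1.0
gripper_force: 0.0
t: 17.07
ee_pos: [455.2, 234.8, 232.4]
orientation: [0.042, 0.999, 0.001, 0.001]
force: [0.2, 2.1, 5.4]
gripper_width: 0.187
gripper_force: 58.3
[455.22118582 234.81179362 232.39143833] (np.float64(-164.24957555975766), np.float64(54.571561730871686)) [0.22487632 2.07224999 5.37714469]
[402.7 238.8] [ 441.9 -387.8   71.4   47.6   61.3]
[341.2 235.2] [ 449.9 -203.    71.8   47.    77.8]
[389.1 197.1] [ 571.  -351.4   72.4   44.5  -89.6]
[244.  166.3] [668.1 100.6 157.   11.7  -4.4]
[513.9 144.4] [ 744.5 -753.6  280.2    7.1  -78.1]
[196. 155.] [704.2 251.9 174.9  12.5  -4.5]
[345.7 126.9] [ 799.5 -221.8   67.9   47.6  -64.7]
[339.3 114.6] [ 840.9 -202.6   68.5   28.3  -62. ]
[332.2 104. ] [ 889.1 -179.8   69.7   59.3  -65.6]
[505.3 110.8] [ 853.  -740.9  277.6  197.3  -78.6]
[195.7  85. ] [938.3 264.1 142.9 118.4 -89.4]
```

```bash
python3 - <<'E'
from h import *
im=np.load("top2.npy")
h=cv2.cvtColor(im,cv2.COLOR_RGB2HSV)
for r in(170,180,190,200,205,208,210,212,215,218):
    row=im[r,235:275].astype(int); 
    blue=np.where((row[:,2]-row[:,0]>60))[0]; g=np.where((abs(row[:,0]-row[:,2])<25)&(row.max(1)>40))[0]
    b=blue.max()+235.5 if len(blue) else None; gg=g.max()+235.5 if len(g) else None
    print(r, b, b and np.round(tocr(onz("top",b,r+.5,10)),1), b and np.round(tocr(onz("top",b,r+.5,72)),1), gg, gg and np.round(tocr(onz("top",gg,r+.5,8)),1))
o=cv2.resize(im[150:230,235:295],(600,800*3//4*80*10//(60*10*1)//1 if 0 else 600),interpolation=cv2.INTER_CUBIC)
E
```

```text
170 254.5 [ 50.9 -95.8] [  34.  -100.7] 262.5 [  53.6 -121.1]
180 253.5 [ 18.  -95.7] [   2.7 -100.6] 261.5 [  20.6 -120.9]
190 252.5 [-14.6 -95.6] [ -28.3 -100.4] 274.5 [  -8.3 -164.8]
200 251.5 [-47.  -95.5] [ -59.1 -100.3] 259.5 [ -44.5 -120.4]
205 None None None 259.5 [ -60.4 -121.9]
208 252.5 [ -72.2 -101. ] [ -83.1 -105.6] 258.5 [ -70.3 -119.6]
210 252.5 [ -78.5 -101.6] [ -89.2 -106.2] 258.5 [ -76.6 -120.2]
212 None None None 258.5 [ -83.  -120.8]
215 None None None 258.5 [ -92.5 -121.7]
218 None None None 258.5 [-101.9 -122.5]
```

```bash
python3 - <<'E'
from h import *
for f in("top1","top2"):
    im=np.load(f+".npy"); g=im.max(2); sub=g[176:195,268:292]; m=np.clip(60-sub.astype(float),0,None); yy,xx=np.mgrid[176:195,268:292]
    print(f,(m*xx).sum()/m.sum(),(m*yy).sum()/m.sum(),m.sum()); 
    r=im[208:211,235:275].astype(int); print([235+np.where(x[:,2]-x[:,0]>60)[0].max() for x in r])
E
```

```text
top1 279.77768729641696 186.4584690553746 1228.0
[np.int64(254), np.int64(254), np.int64(254)]
top2 278.11085089773616 186.23731459797034 1281.0
[np.int64(252), np.int64(252), np.int64(252)]
```

```bash
sed -i 's/614.8,167.8/614.8,170.0/' h.py
python3 -m inch '[[[0,3,6,0],[0,5,13,0],[0,7,20,0],[0,8.5,26,0],[0,9.3,32,0],[0,9.3,32,0],[0,9.3,32,0]]]'
python3 - <<'E'
from h import *
s=bot.state();print(tocr(s["ee_pos"]),s["ee_pos"],s["force"])
a,b=read_camera("top"),read_camera("side");np.save("t3.npy",a)
for n,i in(("top",a),("side",b)):
    for y in blobs(i,"yellow",20):
        u=np.array(cen(y)); w=np.array(proj(n,[*cr(0,0),280]))
        if np.hypot(*(u-w))<50: print(n,np.round(u,1),cv2.contourArea(y))
for k in(-64,64): print(k,proj("top",[*cr(0,k),280]),proj("side",[*cr(0,k),280]))
E
```

```text
t: 17.7
ee_pos: [455.9, 243.8, 199.4]
orientation: [0.042, 0.999, 0.0, 0.001]
force: [4.0, 3.1, -6.2]
gripper_width: 0.19
gripper_force: 58.6
(np.float64(-164.13287482636585), np.float64(61.43037362326219)) [455.86374399 243.84143773 199.36261824] [ 4.04480732  3.0813111  -6.24371172]
top [233.4 160.6] 151.5
top [180.9 156.1] 138.5
side [292.6 153.5] 68.5
side [286.1 141. ] 54.5
-64 (np.float64(233.60337114852848), np.float64(160.17907217363074)) (np.float64(293.81063859383744), np.float64(153.57771714679808))
64 (np.float64(183.22357666134747), np.float64(156.01391528667102)) (np.float64(283.6782420867345), np.float64(141.25701723584203))
```

```bash
python3 - <<'E'
from h import *
f,ef=tri((233.4,160.6),(292.6,153.5)); b,eb=tri((180.9,156.1),(286.1,141)); print(f,ef,b,eb, np.degrees(np.arctan2(b[2]-f[2],b[1]-f[1])),tocr(f),tocr(b))
go(0,0,0)
for c in((400,-203),):pass
E
```

```text
[607.22398886 106.87096737 280.80096007] 2.6001774253488827 [625.58640074 239.40965089 276.9545305 ] 10.272165628644188 -1.6623247982142746 (np.float64(-2.7104847265946876), np.float64(-63.52419993872714)) (np.float64(5.429569584857742), np.float64(70.03260563413674))
now [455.9 243.8 199.5] yang 85.1 q7 1.23 -> shift [ 433.8 -281.8  198.8] turn None
```

```bash
python3 -m inch '[[[0,0,0,0],[0,0,0,0],[0,0,-40,0],[0,0,-80,0],[0,0,-120,0],[0,0,-140,7],[0,-41,-140,14],[0,-82,-140,21],[0,-123,-140,28],[0,-164,-140,35],[0,-205,-140,42],[0,-246,-140,49]]]' 0.85
python3 - <<'E'
from h import *
go(449.9,-203,130,-12.2)
im=read_camera("side")
for n,p in(("A",(450,-203)),("B",(442,-388)),("C",(571,-351))): print(n,proj("side",[*p,30]))
for y in blobs(im,"yellow",100): print(np.round(cen(y)))
E
```

```text
t: 18.8
ee_pos: [433.4, -4.0, 339.2]
orientation: [0.456, 0.89, 0.0, -0.001]
force: [0.6, 0.3, 0.3]
gripper_width: 0.846
gripper_force: 0.0
now [433.4  -4.  339.2] yang 35.8 q7 0.5 -> shift [-171.4 -103.   209. ] turn 48.0
A (np.float64(279.886034339497), np.float64(279.8531633883872))
B (np.float64(301.27807420226793), np.float64(324.700660415451))
C (np.float64(341.7689439803678), np.float64(303.133463252791))
[502. 409.]
[302. 323.]
[343. 305.]
[280. 280.]
[393. 254.]
[410. 241.]
[250. 192.]
[349. 188.]
[129. 102.]
```

Blocks are still in place in both views.

```bash
python3 -m inch '[[[-34,-21,0,7],[-68,-42,0,14],[-102,-63,10,21],[-136,-84,40,28],[-171,-103,80,35],[-171,-103,120,42],[-171,-103,160,48],[-171,-103,200,48],[-171,-103,209,48],[-171,-103,209,48]]]'
python3 - <<'E'
from h import *
go(449.9,-203,4,-12.2)
for n in("side","top"):
  im=read_camera(n)
  for y in blobs(im,"yellow",60):
    u=cen(y)
    if n=="side" and u[1]>265 or n=="top" and u[1]>190: print(n,np.round(u),cv2.contourArea(y))
E
```

```text
t: 19.68
ee_pos: [448.5, -199.2, 125.6]
orientation: [0.777, 0.63, -0.003, -0.004]
force: [-1.2, 1.2, 1.1]
gripper_width: 0.851
gripper_force: 0.0
now [ 448.5 -199.2  125.6] yang -11.9 q7 0.76 -> shift [ -3.5   3.2 121.5] turn 0.3
side [502. 409.] 103.0
side [301. 324.] 126.0
side [343. 305.] 329.0
side [280. 280.] 250.0
top [403. 239.] 307.5
top [146. 202.] 1105.5
```

```bash
python3 -m inch '[[[-3.5,1,40,0.3],[-3.5,1,80,0.3],[-3.5,1,110,0.3],[-3.5,1,121,0.3],[-3.5,1,121,0.3],[-3.5,1,121,0.3]]]'
python3 -m inch '[[[0,0,0,0],[0,0,0,0],[0,0,0,0],[0,0,0,0],[0,0,0,0]]]' 0 60
python3 -m inch '[[[0,0,-20,0],[0,0,-60,0],[0,0,-100,0],[0,0,-140,0],[0,0,-180,0],[0,0,-220,0],[0,0,-260,0],[0,0,-300,0],[0,0,-340,0],[0,0,-360,0]]]'
python3 - <<'E'
from h import *
go(*cr(0,8),370,-4.4)
E
```

```text
t: 20.28
ee_pos: [453.8, -204.7, 11.3]
orientation: [0.778, 0.628, 0.001, 0.001]
force: [0.2, -0.1, 0.3]
gripper_width: 0.848
gripper_force: 0.0
t: 20.7
ee_pos: [453.6, -204.5, 11.3]
orientation: [0.778, 0.628, 0.001, 0.001]
force: [-2.1, 1.9, 15.8]
gripper_width: 0.526
gripper_force: 59.5
t: 21.53
ee_pos: [452.4, -206.0, 374.3]
orientation: [0.779, 0.627, 0.002, 0.002]
force: [-0.2, -0.9, -1.4]
gripper_width: 0.524
gripper_force: 63.2
now [ 452.4 -206.   374.3] yang -12.3 q7 0.4 -> shift [409.9  77.6   5.1] turn -7.9
```

```bash
python3 -m inch '[[[40,8,0,-2],[80,16,0,-4],[120,23,0,-6],[160,31,0,-8],[200,38,0,-8],[240,46,0,-8],[280,53,0,-8],[320,61,0,-8],[360,68,0,-8],[390,74,0,-8],[410,78,0,-8],[410,78,0,-8]]]'
python3 - <<'E'
from h import *
go(*cr(0,8),225,-4.4)
s=bot.state();print(s["gripper_width"],s["gripper_force"])
im=read_camera("top");print([proj("top",[*cr(0,k),280]) for k in(-64,64)])
for y in blobs(im,"yellow",20):
    u=cen(y)
    if 150<u[0]<260 and 130<u[1]<180: print(np.round(u,1),rect(y,280))
save("side","pics/d1.png",(220,70,360,260),3)
E
```

```text
t: 22.53
ee_pos: [615.4, 186.1, 368.8]
orientation: [0.73, 0.683, -0.0, -0.0]
force: [-1.0, 0.4, -1.1]
gripper_width: 0.524
gripper_force: 63.3
now [615.4 186.1 368.8] yang -3.8 q7 -0.01 -> shift [ -8.1   0.6 143.8] turn 0.6
0.5239277580400926 63.252768628299236
[(np.float64(233.60337114852848), np.float64(160.17907217363074)), (np.float64(183.22357666134747), np.float64(156.01391528667102))]
[179.2 171.1] [580.4 242.1  52.7   9.3  -4.6]
[234.1 158.7] [609.9 106.5 134.8  10.8  -4.3]
[201.8 143.2] [653.5 187.6  50.8  35.6   2.3]
```

View pics/d1.png

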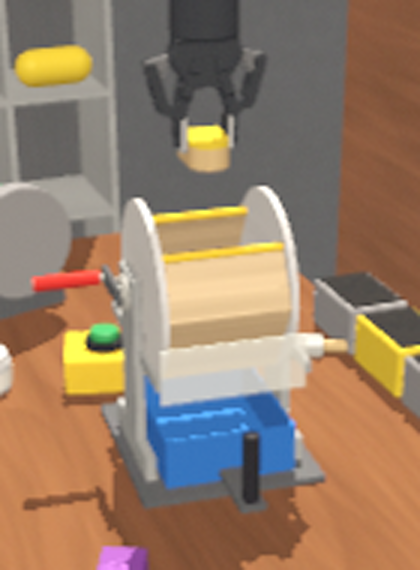

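```bash
python3 -m inch '[[[-16,0,0,-7],[-16,0,0,-14],[-16,0,0,-21],[-16,0,0,-28],[-16,0,0,-35],[-16,0,0,-42],[-16,0,0,-49],[-16,0,0,-56],[-16,0,0,-63],[-16,0,0,-70],[-16,0,0,-77],[-16,0,0,-84]]]'
python3 -m inch '[[[0,0,0,-5.4],[0,0,40,-5.4],[0,0,80,-5.4],[0,0,110,-5.4],[0,0,128,-5.4],[0,0,128,-5.4],[0,0,128,-5.4]]]'
python3 - <<'E'
from h import *
s=bot.state();print(tocr(s["ee_pos"]),s["force"]);go(*cr(0,0),240,85.6)
E
```

```text
t: 23.63
ee_pos: [613.4, 161.9, 370.5]
orientation: [0.087, 0.996, -0.0, 0.001]
force: [-0.3, -0.6, -1.1]
gripper_width: 0.519
gripper_force: 63.2
t: 24.22
ee_pos: [613.4, 162.7, 242.1]
orientation: [0.043, 0.999, -0.0, -0.0]
force: [-0.9, -0.7, 0.2]
gripper_width: 0.524
gripper_force: 63.2
(np.float64(-0.8409343576155411), np.float64(-7.414876942483765)) [-0.91452809 -0.71553675  0.19423183]
now [613.4 162.7 242.1] yang 85.1 q7 1.43 -> shift [-0.8  7.4  2.1] turn -0.5
```

```bash
python3 -m inch '[[[0,0,0,0],[0,0,0,0],[0,0,0,0],[0,0,-30,0],[0,0,-70,0],[0,0,-110,0],[0,-10,-130,7],[0,-50,-130,14],[0,-91,-130,21],[0,-132,-130,28],[0,-173,-130,35],[0,-214,-130,42]]]' 0.68
python3 - <<'E'
from h import *
im=read_camera("top");np.save("t4.npy",im)
for y in blobs(im,"yellow",40):
    u=cen(y)
    if u[1]<260 and u[1]>135: print(np.round(u,1),rect(y,30))
im=read_camera("side")
for y in blobs(im,"yellow",60):
    if 135<cen(y)[1]<340 :print("s",np.round(cen(y),1))
go(571,-351.4,130,0.4); go(442,-388,130,-28.7)
E
```

```text
t: 25.22
ee_pos: [595.7, -51.1, 372.7]
orientation: [0.4, 0.917, 0.001, 0.001]
force: [1.0, -0.1, 0.7]
gripper_width: 0.68
gripper_force: 0.0
[402.7 238.8] [ 441.9 -387.8   71.5   47.1   59.8]
[389.1 197.1] [ 571.  -351.4   72.4   44.5  -89.6]
[145.6 201.7] [551.  401.7 110.3 101.4 -16. ]
[513.4 144.5] [ 744.5 -753.6  280.2    7.1  -78.1]
[233.  162.6] [685.7 136.1 167.6  17.7  -4.3]
[180.9 156.6] [698.6 299.6 165.   12.1  -4.3]
s [301.4 326.4]
s [343.  305.6]
s [392.6 254.1]
s [401.8 246. ]
s [410.5 241. ]
s [249.8 191.9]
s [348.7 187.6]
s [293.2 153.6]
now [594.3 -58.3 373.5] yang 42.3 q7 1.05 -> shift [-200.2 -214.5  244.3] turn 41.9
now [594.3 -58.3 373.5] yang 42.3 q7 1.05 -> shift [-140.5 -334.6  244.1] turn 71.0
```

```bash
python3 -m inch '[[[-27,-29,0,7],[-54,-58,0,14],[-81,-87,0,21],[-108,-116,0,28],[-135,-145,20,35],[-162,-174,50,41.9],[-190,-203,85,41.9],[-200,-214.5,125,41.9],[-200,-214.5,165,41.9],[-200,-214.5,205,41.9],[-200,-214.5,244,41.9],[-200,-214.5,244,41.9]]]' 0.85
python3 -m inch '[[[0,0,0,0],[0,0,0,0]]]'
python3 - <<'E'
from h import *
go(571,-351.4,4,0.4)
im=read_camera("side")
print([np.round(cen(y),1) for y in blobs(im,"yellow",60) if cen(y)[1]>260])
E
```

```text
t: 26.32
ee_pos: [574.9, -339.7, 122.0]
orientation: [0.699, 0.715, -0.0, -0.003]
force: [-1.1, 1.0, 0.6]
gripper_width: 0.851
gripper_force: 0.0
t: 26.48
ee_pos: [577.4, -342.0, 128.9]
orientation: [0.699, 0.715, -0.0, 0.001]
force: [-0.5, -0.4, 0.6]
gripper_width: 0.849
gripper_force: 0.0
now [ 577.4 -342.   128.9] yang 1.4 q7 1.03 -> shift [ -9.1  -6.7 124.9] turn 1.0
[array([501.6, 408.5]), array([301.1, 327.4]), array([342.5, 304.6])]
```

```bash
python3 -m inch '[[[-9,-6.7,40,1],[-9,-6.7,80,1],[-9,-6.7,110,1],[-9,-6.7,124,1],[-9,-6.7,124,1],[-9,-6.7,124,1]]]'
python3 -m inch '[[[0,0,0,0],[0,0,0,0],[0,0,0,0],[0,0,0,0],[0,0,0,0]]]' 0 60
python3 -m inch '[[[0,0,-20,0],[0,0,-60,0],[0,0,-100,0],[0,0,-140,0],[0,0,-180,-7],[0,0,-220,-14],[0,0,-260,-21],[0,0,-300,-28],[0,0,-340,-35],[0,0,-370,-42],[0,0,-370,-49],[0,0,-370,-56]]]'
python3 - <<'E'
from h import *
go(*cr(0,4),372,85.6)
E
```

```text
t: 27.03
ee_pos: [571.4, -351.7, 5.5]
orientation: [0.705, 0.709, 0.0, 0.001]
force: [0.3, -0.3, 0.6]
gripper_width: 0.849
gripper_force: 0.0
t: 27.45
ee_pos: [571.6, -352.0, 6.1]
orientation: [0.705, 0.709, 0.001, 0.002]
force: [-0.1, 2.1, 9.5]
gripper_width: 0.528
gripper_force: 62.3
t: 28.45
ee_pos: [570.0, -352.2, 377.5]
orientation: [0.287, 0.958, -0.001, 0.003]
force: [-0.7, 0.0, -1.1]
gripper_width: 0.525
gripper_force: 61.5
now [ 570.  -352.2  377.5] yang 56.6 q7 1.75 -> shift [252.  464.1   4.1] turn -29.0
```

```bash
python3 -m inch '[[[19,35,0,-7],[38,70,0,-14],[57,105,0,-21],[76,140,0,-29],[95,175,0,-29],[114,210,0,-29],[133,245,0,-29],[152,280,0,-29],[171,315,0,-29],[190,350,0,-29],[209,385,0,-29],[228,420,0,-29]]]'
python3 -m inch '[[[17,46,0,0],[17,46,0,0],[17,46,0,0],[17,46,0,0]]]'
python3 - <<'E'
from h import *
s=bot.state();print(s["gripper_width"]);go(*cr(0,4),241,85.6)
E
```

```text
t: 29.45
ee_pos: [613.0, 126.3, 374.9]
orientation: [0.041, 0.999, 0.0, 0.001]
force: [0.8, 0.4, -0.5]
gripper_width: 0.524
gripper_force: 61.6
t: 29.78
ee_pos: [599.9, 172.3, 374.2]
orientation: [0.04, 0.999, -0.0, 0.001]
force: [0.3, 0.1, -1.0]
gripper_width: 0.535
gripper_force: 61.6
0.5354843768877944
now [599.9 172.3 374.2] yang 85.4 q7 1.31 -> shift [-14.9   2.9 133.2] turn -0.2
```

```bash
python3 -m inch '[[[-15,2,20,0],[-15,2,60,0],[-15,2,100,0],[-15,2,125,0],[-15,2,132,0],[-15,2,132,0],[-15,2,132,0]]]'
python3 -m inch '[[[0,0,0,0],[0,0,0,0],[0,0,0,0],[0,0,-30,0],[0,0,-70,0],[0,0,-110,0],[0,-10,-130,7],[0,-50,-130,14],[0,-91,-130,21],[0,-132,-130,28],[0,-173,-130,35],[0,-214,-130,42]]]' 0.68
python3 - <<'E'
from h import *
im=read_camera("top");np.save("t5.npy",im)
for y in blobs(im,"yellow",40):
    u=cen(y)
    if u[1]<260 and u[1]>135: print(np.round(u,1),rect(y,30))
im=read_camera("side")
print([np.round(cen(y),1) for y in blobs(im,"yellow",60) if cen(y)[1]>260])
go(442,-388,130,-28.7)
E
```

```text
t: 30.37
ee_pos: [616.3, 171.9, 243.2]
orientation: [0.042, 0.999, 0.0, 0.001]
force: [0.2, 0.8, -0.9]
gripper_width: 0.525
gripper_force: 61.6
t: 31.37
ee_pos: [597.5, -42.1, 372.5]
orientation: [0.399, 0.917, 0.001, 0.001]
force: [0.7, -0.5, -0.0]
gripper_width: 0.68
gripper_force: 0.0
[402.7 238.8] [ 441.9 -387.8   71.5   47.1   59.8]
[145.6 201.7] [551.  401.7 110.3 101.4 -16. ]
[513.4 144.5] [ 744.5 -753.6  280.2    7.1  -78.1]
[233.  162.4] [685.7 135.5 167.6  17.3  -4.7]
[180.9 156.5] [698.6 299.7 165.   12.2  -4.5]
[array([501.8, 408.7]), array([301.3, 326.4])]
now [596.3 -49.4 373.4] yang 42.4 q7 0.99 -> shift [-145.  -342.2  244. ] turn 71.1
```

```bash
python3 -m inch '[[[-15,-36,0,7],[-30,-72,0,14],[-45,-108,0,21],[-60,-144,0,28],[-75,-180,0,35],[-90,-216,0,42],[-105,-252,10,49],[-120,-288,20,56],[-135,-320,40,63],[-145,-342,75,71],[-145,-342,115,71],[-145,-342,155,71]]]' 0.82
python3 -m inch '[[[0,0,40,0],[0,0,80,0],[0,0,80,0],[0,0,80,0]]]'
python3 - <<'E'
from h import *
go(442,-388,4,-28.7)
im=read_camera("side")
print([np.round(cen(y),1) for y in blobs(im,"yellow",60) if cen(y)[1]>260])
E
```

```text
t: 32.47
ee_pos: [447.6, -382.7, 216.0]
orientation: [0.857, 0.516, 0.0, 0.002]
force: [2.0, 0.1, -0.7]
gripper_width: 0.819
gripper_force: 0.0
t: 32.8
ee_pos: [448.1, -379.8, 136.1]
orientation: [0.856, 0.518, -0.001, -0.001]
force: [-0.3, -1.0, 1.0]
gripper_width: 0.821
gripper_force: 0.0
now [ 448.1 -379.8  136.1] yang -27.7 q7 0.72 -> shift [-10.1  -1.3 132.1] turn 1.0
[array([501.7, 408.6])]
```

```bash
python3 -m inch '[[[-10,-1.3,40,1],[-10,-1.3,80,1],[-10,-1.3,115,1],[-10,-1.3,131,1],[-10,-1.3,131,1],[-10,-1.3,131,1]]]'
python3 -m inch '[[[0,0,0,0],[0,0,0,0],[0,0,0,0],[0,0,0,0],[0,0,0,0]]]' 0 60
python3 -m inch '[[[0,0,-20,0],[0,0,-60,0],[0,0,-100,0],[0,0,-140,0],[0,0,-180,-7],[0,0,-220,-14],[0,0,-260,-21],[0,0,-300,-28],[0,0,-340,-35],[0,0,-370,-42],[0,0,-370,-49],[0,0,-370,-56]]]'
python3 - <<'E'
from h import *
go(*cr(0,0),372,85.6)
E
```

```text
t: 33.35
ee_pos: [444.2, -390.0, 7.7]
orientation: [0.86, 0.51, 0.001, 0.001]
force: [-0.7, -0.3, 0.4]
gripper_width: 0.821
gripper_force: 0.0
t: 33.77
ee_pos: [444.3, -390.0, 8.2]
orientation: [0.86, 0.51, 0.001, 0.002]
force: [-0.9, 1.3, 11.2]
gripper_width: 0.526
gripper_force: 60.7
t: 34.77
ee_pos: [442.4, -389.8, 379.3]
orientation: [0.518, 0.855, -0.0, 0.003]
force: [-0.1, 0.5, -2.2]
gripper_width: 0.526
gripper_force: 62.2
now [ 442.4 -389.8  379.3] yang 27.6 q7 1.39 -> shift [416.3 412.1   6.3] turn -58.0
```

```bash
python3 -m inch '[[[28,28,0,-7],[56,56,0,-14],[84,84,0,-21],[112,112,0,-28],[140,140,0,-35],[168,168,0,-42],[196,196,0,-49],[224,224,0,-56],[252,252,0,-58],[280,280,0,-58],[308,308,0,-58],[336,336,0,-58]]]'
python3 - <<'E'
from h import *
go(*cr(0,0),372,85.6)
E
```

```text
t: 35.77
ee_pos: [587.0, 65.2, 377.1]
orientation: [0.041, 0.999, 0.0, 0.001]
force: [1.4, -0.4, 0.0]
gripper_width: 0.522
gripper_force: 62.1
now [587.   65.2 377.1] yang 85.2 q7 1.43 -> shift [-19.  106.7   5.2] turn -0.4
```

```bash
python3 -m inch '[[[-6,35,0,0],[-13,70,0,0],[-17,92,0,0],[-17,100,0,0],[-17,100,0,0],[-17,100,0,0],[-17,100,0,0]]]'
python3 - <<'E'
from h import *
print(bot.state()["gripper_width"]);go(*cr(0,0),241,85.6)
E
```

```text
t: 36.35
ee_pos: [612.1, 159.9, 376.3]
orientation: [0.042, 0.999, -0.0, 0.001]
force: [1.0, -0.5, 0.2]
gripper_width: 0.524
gripper_force: 62.1
0.5239363847462907
now [612.1 159.9 376.3] yang 85.1 q7 1.3 -> shift [ -1.7  10.4 135.3] turn -0.5
```

```bash
python3 -m inch '[[[-2,10,40,0],[-2,10,80,0],[-2,10,115,0],[-2,10,134,0],[-2,10,134,0],[-2,10,134,0]]]'
python3 -m inch '[[[0,0,0,0],[0,0,0,0],[0,0,0,0],[0,0,-30,0],[0,0,-70,0],[0,0,-110,0],[0,0,-135,0],[0,35,-140,0],[5,75,-140,0],[12,115,-140,0],[20,155,-140,0],[30,190,-140,0]]]' 0.68
python3 - <<'E'
from h import *
save("top","pics/e1.png",(150,100,320,240),4)
im=read_camera("top")
for y in blobs(im,"yellow",40):
    u=cen(y)
    if u[1]<260 and u[1]>135: print(np.round(u,1))
im=read_camera("side"); HSV["green"]=((45,100,30),(80,255,255))
for b in blobs(im,"green",20): print("green side",np.round(cen(b),1),cv2.contourArea(b),cv2.boundingRect(b))
go(547.5,396,110,85.6)
E
```

```text
t: 36.85
ee_pos: [614.8, 170.3, 241.8]
orientation: [0.042, 0.999, -0.0, -0.0]
force: [-0.1, 0.2, 1.5]
gripper_width: 0.526
gripper_force: 62.1
t: 37.85
ee_pos: [600.1, 366.7, 382.4]
orientation: [0.04, 0.999, 0.001, 0.001]
force: [0.8, 1.0, -0.7]
gripper_width: 0.679
gripper_force: 0.0
[145.6 201.7]
[212.4 163.2]
[513.4 144.5]
[232.8 162.4]
[181.2 155.6]
green side [188.  411.3] 1010.5 (130, 396, 90, 24)
green side [254.2 180.9] 42.5 (250, 178, 10, 7)
now [598.8 368.5 381.3] yang 85.7 q7 1.02 -> shift [ 53.1  23.2 271.3] turn 0.1
```

View pics/e1.png

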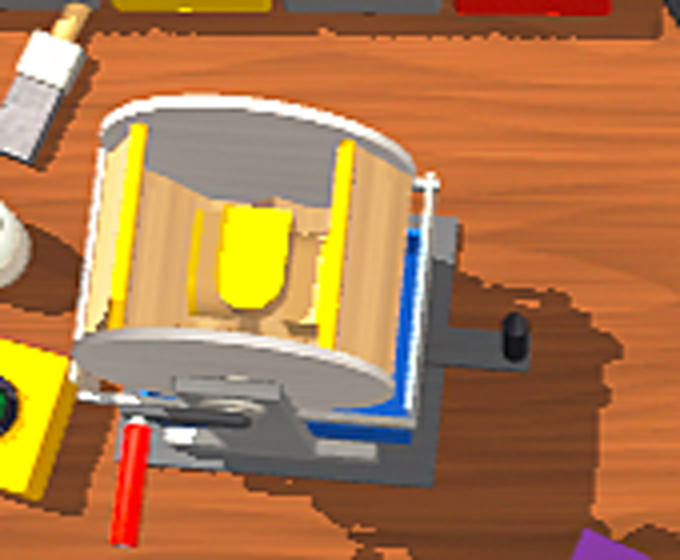

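```bash
python3 -m inch '[[[20,10,40,0],[40,18,80,0],[53,23,120,0],[53,23,160,0],[53,23,200,0],[53,23,240,0],[53,23,275,0],[53,23,285,0],[53,23,290,0],[53,23,290,0],[53,23,290,0]]]' 0
python3 - <<'E'
from h import *
go(547.5,396,64,85.6); print(bot.state()["force"])
im=save("side","pics/f1.png",(225,140,295,210),6)
E
```

```text
t: 38.92
ee_pos: [551.4, 391.8, 94.1]
orientation: [0.041, 0.999, 0.001, 0.002]
force: [0.6, -0.2, 0.3]
gripper_width: 0.003
gripper_force: 0.0
now [551.4 391.8  94.1] yang 85.3 q7 1.01 -> shift [ 4.3  3.8 30. ] turn -0.3
[ 0.58635832 -0.24268312  0.2892992 ]
```

View pics/f1.png

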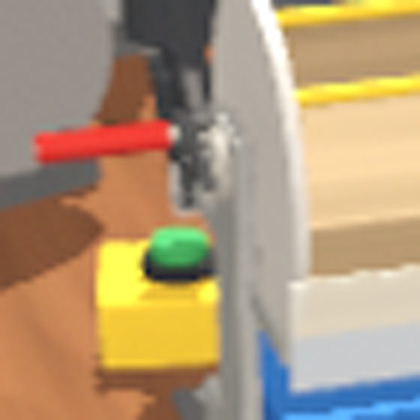

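Fingers hang over the button (tip at crop (185,205), button at (178,245)). Press slowly.

```bash
python3 -m inch '[[[4,4,8,0],[4,4,14,0],[4,4,18,0],[4,4,22,0],[4,4,22,0],[4,4,22,0]]]'
python3 -m inch '[[[0,0,2,0],[0,0,4,0],[0,0,6,0],[0,0,8,0],[0,0,8,0]]]'
```

```text
t: 39.47
ee_pos: [545.6, 396.2, 69.4]
orientation: [0.041, 0.999, 0.0, -0.0]
force: [-2.6, 2.4, 3.9]
gripper_width: -0.001
gripper_force: 2.1
t: 39.88
ee_pos: [546.1, 396.3, 65.6]
orientation: [0.041, 0.999, 0.001, 0.0]
force: [-13.7, -4.2, 39.2]
gripper_width: 0.001
gripper_force: 19.3
```

```bash
python3 -m inch '[[[0,0,-1.5,0],[0,0,-1.5,0],[0,0,-1.5,0],[0,0,-1.5,0],[0,0,-1.5,0],[0,0,-1.5,0],[0,0,-1.5,0],[0,0,-1.5,0],[0,0,-1.5,0],[0,0,-1.5,0],[0,0,-1.5,0],[0,0,-1.5,0]]]'
for i in 1 2 3; do python3 -m inch '[[[0,0,0,0],[0,0,0,0],[0,0,0,0],[0,0,0,0],[0,0,0,0],[0,0,0,0],[0,0,0,0],[0,0,0,0],[0,0,0,0],[0,0,0,0],[0,0,0,0],[0,0,0,0]]]'; done
python3 -m inch '[[[0,0,-10,0],[0,0,-20,0],[0,0,-50,0],[0,0,-90,0],[0,0,-130,0],[0,0,-170,0],[0,0,-210,0],[0,0,-250,0],[0,0,-280,0],[0,0,-280,0]]]' 0.9
python3 - <<'E'
from h import *
go(455.5,242,345,85.6)
E
```

```text
t: 40.88
ee_pos: [546.0, 396.2, 65.8]
orientation: [0.041, 0.999, 0.001, 0.0]
force: [-10.2, -2.3, 27.8]
gripper_width: -0.0
gripper_force: 13.9
t: 41.88
ee_pos: [546.0, 396.3, 65.8]
orientation: [0.041, 0.999, 0.001, 0.0]
force: [-9.7, -2.3, 28.2]
gripper_width: 0.001
gripper_force: 13.9
t: 42.88
ee_pos: [546.0, 396.2, 65.8]
orientation: [0.041, 0.999, 0.001, 0.0]
force: [-10.1, -2.9, 27.5]
gripper_width: -0.001
gripper_force: 13.9
t: 43.88
ee_pos: [546.0, 396.3, 65.8]
orientation: [0.041, 0.999, 0.001, 0.0]
force: [-10.7, -1.8, 28.2]
gripper_width: -0.0
gripper_force: 13.9
t: 44.72
ee_pos: [548.5, 395.7, 350.5]
orientation: [0.041, 0.999, 0.003, 0.004]
force: [0.5, 0.7, 0.2]
gripper_width: 0.897
gripper_force: 0.0
now [548.5 395.7 350.5] yang 85.3 q7 0.93 -> shift [  80.  -160.9    3.8] turn -0.3
```

```bash
python3 -m inch '[[[18,-36,0,0],[36,-72,0,0],[54,-108,0,0],[72,-144,0,0],[80,-159,0,0],[80,-159,30,0],[80,-159,70,0],[80,-159,110,0],[80,-159,145,0],[80,-159,152,0],[80,-159,152,0],[80,-159,152,0]]]'
python3 -m inch '[[[0,0,0,0],[0,0,0,0],[0,0,0,0],[0,0,0,0],[0,0,0,0],[0,0,0,0]]]' 0 80
python3 - <<'E'
from h import *
s=bot.state();print(tocr(s["ee_pos"]))
E
```

```text
t: 45.72
ee_pos: [454.0, 243.6, 192.0]
orientation: [0.041, 0.999, 0.0, 0.0]
force: [0.7, 0.8, -0.0]
gripper_width: 0.898
gripper_force: 0.0
t: 46.22
ee_pos: [453.5, 244.1, 191.5]
orientation: [0.041, 0.999, 0.001, 0.0]
force: [-1.7, 1.0, 6.1]
gripper_width: 0.189
gripper_force: 77.8
(np.float64(-166.49396995167672), np.float64(61.50711088010178))
```

```bash
python3 -m inch '[[[0,-0.9,-10.4,0],[0,-3.6,-20.5,0],[0,-8,-30,0],[0,-14,-38.6,0],[0,-21.4,-46,0],[0,-30,-52,0],[0,-39.5,-56.4,0],[0,-49.6,-59.1,0],[0,-60,-60,0],[0,-70.4,-59.1,0],[0,-80.5,-56.4,0],[0,-90,-52,0]]]'
python3 -m inch '[[[0,-8.6,6,0],[0,-16,13.4,0],[0,-22,22,0],[0,-26.4,31.5,0],[0,-29.1,41.6,0],[0,-30,52,0],[0,-30,52,0],[0,-30,52,0],[0,-30,52,0]]]'
python3 - <<'E'
from h import *
s=bot.state();print(tocr(s["ee_pos"]),s["force"])
save("side","pics/g1.png",(210,90,370,250),3.7)
E
```

```text
t: 47.22
ee_pos: [446.9, 156.2, 245.5]
orientation: [0.04, 0.999, 0.003, 0.002]
force: [-3.8, 4.4, 16.1]
gripper_width: 0.186
gripper_force: 82.5
t: 47.97
ee_pos: [444.4, 124.4, 190.9]
orientation: [0.041, 0.999, 0.0, 0.001]
force: [4.8, 1.9, -5.9]
gripper_width: 0.183
gripper_force: 80.3
(np.float64(-166.35846766228502), np.float64(-58.49644835268078)) [ 4.82346519  1.85640563 -5.90152755]
```

View pics/g1.png

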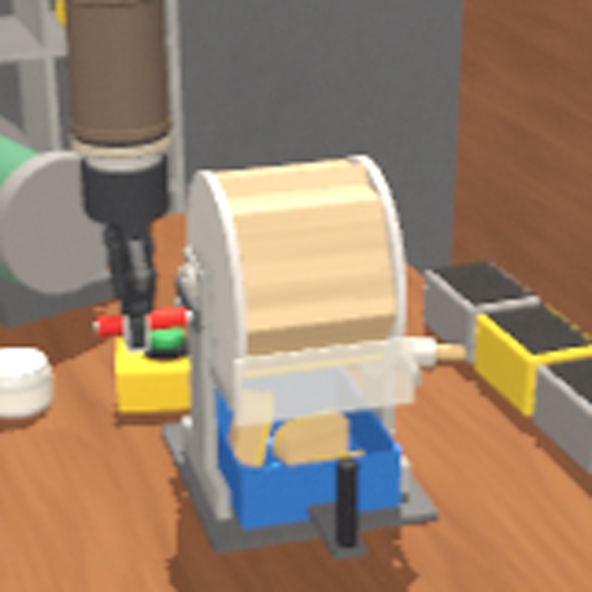

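```bash
python3 -m inch '[[[0,1.5,-12,0],[0,4,-22,0],[0,1.5,-12,0],[0,0,0,0],[0,1.2,11,0],[0,1.2,11,0],[0,0,0,0],[0,1.5,-12,0],[0,4,-22,0],[0,1.5,-12,0],[0,0,0,0],[0,0,0,0]]]'
python3 - <<'E'
from h import *
save("side","pics/g2.png",(255,190,345,240),6)
E
```

```text
t: 49.02
ee_pos: [444.4, 124.4, 190.5]
orientation: [0.041, 0.999, 0.0, 0.001]
force: [6.6, 3.3, -5.4]
gripper_width: 0.183
gripper_force: 80.7
```

View pics/g2.png

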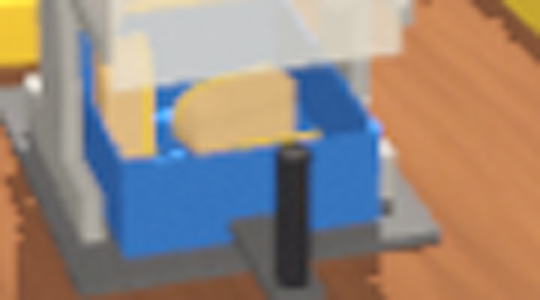

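```bash
python3 -m inch '[[[0,0.9,-10.4,0],[0,3.6,-20.5,0],[0,8,-30,0],[0,14,-38.6,0],[0,21.4,-46,0],[0,30,-52,0],[0,39.5,-56.4,0],[0,49.6,-59.1,0],[0,60,-60,0],[0,70.4,-59.1,0],[0,80.5,-56.4,0],[0,90,-52,0]]]'
python3 -m inch '[[[0,8.6,6,0],[0,16,13.4,0],[0,22,22,0],[0,26.4,31.5,0],[0,29.1,41.6,0],[0,30,51,0],[0,30,51,0],[0,30,51,0],[0,30,51,0]]]'
python3 - <<'E'
from h import *
s=bot.state();print(tocr(s["ee_pos"]),s["ee_pos"],s["force"])
a,b=read_camera("top"),read_camera("side");np.save("t6.npy",a)
for n,i in(("top",a),("side",b)):
    for y in blobs(i,"yellow",8):
        u=np.array(cen(y)); w=np.array(proj(n,[*cr(0,0),250]))
        if np.hypot(*(u-w))<60: print(n,np.round(u,1),cv2.contourArea(y))
E
```

```text
t: 50.07
ee_pos: [451.3, 214.5, 244.5]
orientation: [0.041, 0.999, 0.001, 0.001]
force: [-2.3, -1.3, 7.8]
gripper_width: 0.19
gripper_force: 82.2
t: 50.82
ee_pos: [453.5, 244.0, 191.9]
orientation: [0.041, 0.999, 0.0, 0.0]
force: [4.3, 3.5, -6.7]
gripper_width: 0.187
gripper_force: 80.7
(np.float64(-166.540328519925), np.float64(61.41121658026856)) [453.46191594 244.00703466 191.89862716] [ 4.31762007  3.50361218 -6.74239849]
top [250.7 175.9] 33.0
top [233.6 160.4] 154.0
top [181.1 156.1] 140.0
side [249.8 191.8] 277.5
side [293.3 153.7] 70.5
side [285.6 141. ] 55.5
```

```bash
python3 -m inch '[[[0,0,0,0],[0,0,0,0],[0,0,0,0],[0,0,-40,0],[0,0,-80,0],[0,0,-120,0],[0,0,-155,0],[0,-30,-165,7],[-5,-68,-165,14],[-15,-105,-165,21],[-40,-135,-165,28],[-68,-162,-165,35]]]' 0.9
python3 - <<'E'
from h import *
go(*cr(0,-176),330,-4.4)
im=read_camera("top");np.save("t7.npy",im)
E
```

```text
t: 51.92
ee_pos: [507.1, 74.2, 357.9]
orientation: [0.342, 0.94, 0.001, 0.0]
force: [1.2, 0.9, -0.5]
gripper_width: 0.902
gripper_force: 0.0
now [507.1  74.2 357.9] yang 50.0 q7 0.75 -> shift [-123.4   -0.5   27.8] turn 54.4
```

```bash
python3 -m inch '[[[-36,0,0,7],[-72,0,0,14],[-108,0,0,21],[-120,0,0,28],[-120,0,0,35],[-120,0,0,42],[-120,0,0,49],[-120,0,40,54.4],[-120,0,80,54.4],[-120,0,120,54.4],[-120,0,150,54.4],[-120,0,150,54.4]]]'
python3 -m inch '[[[0,0,0,0],[0,0,0,0]]]'
python3 - <<'E'
from h import *
go(*cr(-2,-175),80,-4.4)
im=np.load("t7.npy"); g=im.max(2); sub=g[176:195,268:292]; m=np.clip(60-sub.astype(float),0,None); yy,xx=np.mgrid[176:195,268:292]
print((m*xx).sum()/m.sum(),(m*yy).sum()/m.sum(),m.sum())
E
```

```text
t: 52.97
ee_pos: [596.2, 1.0, 201.2]
orientation: [0.732, 0.682, -0.004, -0.003]
force: [-0.6, 0.3, 0.7]
gripper_width: 0.899
gripper_force: 0.0
t: 53.13
ee_pos: [601.1, -0.5, 208.9]
orientation: [0.732, 0.681, 0.001, 0.001]
force: [0.4, -0.5, 0.5]
gripper_width: 0.898
gripper_force: 0.0
now [ 6.011e+02 -5.000e-01  2.089e+02] yang -4.1 q7 0.23 -> shift [ -4.   -1.8 128.9] turn 0.3
278.0359168241966 185.27725267800884 1587.0
```

```bash
python3 -m inch '[[[-4,-2,40,0],[-4,-2,80,0],[-4,-2,115,0],[-4,-2,126,0],[-4,-2,126,0]]]'
python3 -m inch '[[[0,0,0,0],[0,0,0,0],[0,0,0,0],[0,0,0,0],[0,0,0,0],[0,0,0,0]]]' 0 80
python3 -m inch '[[[-5,0,0,0],[-15,0,0,0],[-30,0,0,0],[-47,0,0,0],[-64,0,0,0],[-81,0,0,0],[-98,0,0,0],[-115,0,0,0],[-132,0,0,0],[-149,0,0,0],[-166,0,0,0],[-180,0,0,0]]]'
python3 -m inch '[[[-5,0,0,0],[-10,0,0,0],[-14,0,0,0],[-18,0,0,0],[-21,0,0,0],[-24,0,0,0],[-26,0,0,0],[-26,0,0,0]]]'
python3 - <<'E'
from h import *
s=bot.state();print(tocr(s["ee_pos"]),s["force"])
E
```

```text
t: 53.55
ee_pos: [597.6, -3.7, 80.3]
orientation: [0.732, 0.682, -0.001, -0.001]
force: [0.4, -0.2, 1.1]
gripper_width: 0.897
gripper_force: 0.0
t: 54.05
ee_pos: [597.6, -3.7, 82.4]
orientation: [0.732, 0.681, 0.0, -0.0]
force: [-7.5, 1.2, 15.2]
gripper_width: 0.205
gripper_force: 77.7
t: 55.05
ee_pos: [583.9, -184.8, 82.4]
orientation: [0.732, 0.681, 0.0, -0.0]
force: [-8.0, 2.3, 14.8]
gripper_width: 0.208
gripper_force: 77.8
t: 55.72
ee_pos: [582.6, -202.2, 82.2]
orientation: [0.731, 0.683, 0.003, -0.005]
force: [-12.8, 23.7, 29.1]
gripper_width: 0.206
gripper_force: 81.4
(np.float64(-3.5816743736517145), np.float64(-373.5782021246955)) [-12.80552241  23.7417402   29.14997795]
```

```bash
python3 -m inch '[[[-2,0,0,0],[-3,0,0,0],[-3,0,0,0]]]'
python3 -m inch '[[[2,0,0,0],[2,0,0,0],[2,0,0,0],[2,0,-30,0],[2,0,-70,0],[2,0,-110,0],[2,0,-150,0],[-30,0,-190,0],[-60,-40,-190,0],[-80,-80,-190,0],[-80,-120,-190,0],[-80,-160,-190,0]]]' 0.9
python3 -m inch '[[[-20,-40,0,0],[-40,-75,0,0],[-60,-110,0,0],[-60,-110,0,0]]]'
python3 - <<'E'
from h import *
a,b=read_camera("top"),read_camera("side")
s=bot.state();print(s["ee_pos"])
A=cv2.resize(a[120:260,120:420],(800,373),interpolation=2); B=cv2.resize(b[120:260,220:400],(290,226),interpolation=2)
B2=cv2.resize(b[200:360,220:400],(254,226),interpolation=2)
o=np.zeros((599,800,3),np.uint8);o[:373]=A;o[373:,:290]=B;o[373:,300:554]=B2
cv2.imwrite("pics/z1.png",o[:,:,::-1])
for y in blobs(a,"yellow",15):
    u=cen(y)
    if 135<u[1]<250 and u[0]<450: print(np.round(u,1),cv2.contourArea(y),np.round(tocr(onz("top",*u,40)),1))
print("handle home->out expected px",proj("top",[*cr(0,-375),111]))
E
```

```text
t: 55.97
ee_pos: [582.6, -202.3, 82.2]
orientation: [0.73, 0.684, 0.004, -0.007]
force: [-13.1, 31.5, 32.6]
gripper_width: 0.211
gripper_force: 82.0
t: 56.97
ee_pos: [425.5, -284.1, 270.9]
orientation: [0.733, 0.68, -0.001, 0.001]
force: [-0.9, 0.3, 0.8]
gripper_width: 0.898
gripper_force: 0.0
t: 57.3
ee_pos: [306.0, -337.3, 271.3]
orientation: [0.736, 0.677, 0.0, 0.0]
force: [-0.6, 0.1, -0.1]
gripper_width: 0.899
gripper_force: 0.0
[ 312.25498937 -334.52414587  271.23881436]
[145.6 201.7] 1090.5 [-83.8 222.8]
[284.4 183.2] 20.5 [  10.5 -196.3]
[308.9 180.8] 281.0 [  24.5 -271.7]
[233.8 160.5] 154.0 [ 69.6 -32.9]
[181.  156.5] 140.5 [ 68.2 132.5]
handle home->out expected px (np.float64(345.3837212150729), np.float64(185.8689495520063))
```

View pics/z1.png

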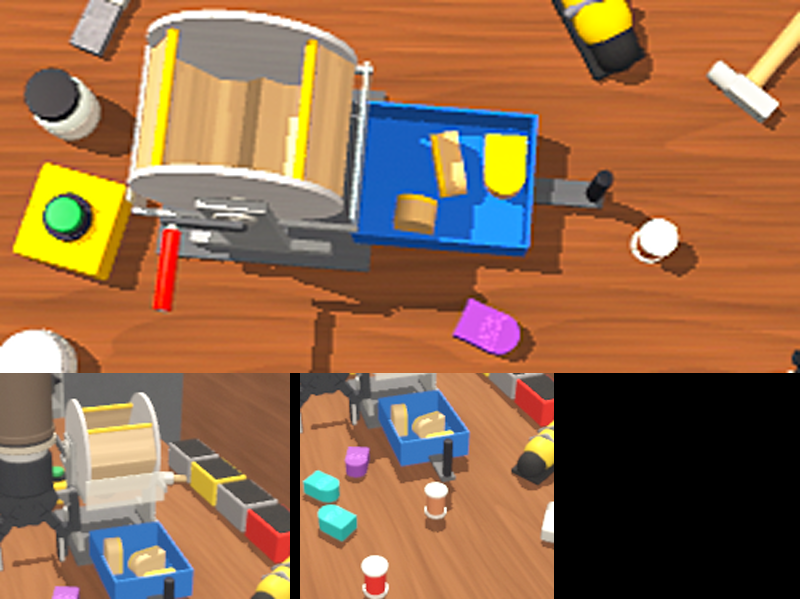

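```bash
python3 -m inch '[[[0,0,0,0],[0,0,0,0],[0,0,0,0],[0,0,0,0]]]'; python3 -c "
from rig import hand_in
print(hand_in())"
```

```text
t: 57.73
ee_pos: [314.7, -332.8, 270.6]
orientation: [0.731, 0.682, -0.0, -0.0]
force: [-0.8, 0.1, -0.4]
gripper_width: 0.901
gripper_force: 0.0
the job is handed in; nothing more can be done
None
```

I handed the job in at about 58 s with every step done in order: all three blocks are in the fully pulled-out tray (one stands on end rather than lying flat), the port faces up, and the spools, jar and tin were not touched.

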